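# Build and cover the sample plate stack

### The job

Put the second well plate on top of the one standing in the nest, and cover the stack with the lid. Each has one cut corner: keep all three cut corners on the same corner of the stack and let every skirt drop fully home over the raised step below, set down gently, not dropped or pressed hard, then let go. Do not knock or push the things standing around, and leave the bottom plate in its nest.

Things in the scene. Friction and masses are not known exactly. Their poses are not given: they have to be found in the camera images.
- nest: low flat aluminium nest fixed to the bench, 134 x 88 mm board 6 mm thick, with fences 6 mm high above the board round one plate; origin at the centre of its underside, x along its long side, z up
- nest_seat (a point): centre of the nest's board, on its upper face (6 mm above the bench), where the bottom plate stands
- base_plate: bottom well plate, stands in the nest with 1.5 mm play each side: white plastic, 110 (own x) x 64 (own y) mm, corner at own (+x, +y) cut off at 45 degrees, 16 mm off each side. Shoulder 24 mm above its underside; inside it a raised step with wells, 101 x 55 mm, rises 5 mm more (29 mm in all), its upper 2.5 mm tapered inward 2.5 mm as lead-in. Origin: centre of the underside, z up. 0.1 to 0.25 kg
- base_plate_seat (a point): point on the bottom plate's axis at shoulder height, 24 mm above its origin: where the second plate's origin belongs
- base_plate_corner (a point): middle of the bottom plate's cut corner, at the height of its underside; 47 mm along own x and 24 mm along own y from its origin
- second_plate: loose plate of the same form and size (corner at own (+x, +y) cut off at 45 degrees, 16 mm off each side); grip across own y, sides straight up to the 24 mm shoulder. Hollow skirt below, 7.5 mm deep, walls 3 mm: fits over the step of the plate below with 1.5 mm play each side, only with cut corners matched, then its edge rests on the shoulder. Origin: centre of the underside. 0.08 to 0.2 kg
- second_plate_seat (a point): point on the second plate's axis at shoulder height, 24 mm above its origin: where the lid's origin belongs
- second_plate_corner (a point): middle of the second plate's cut corner, at the height of its underside; 47 mm along own x and 24 mm along own y from its origin
- lid: loose lid: white plastic, 110 (own x) x 64 (own y) mm, corner at own (+x, +y) cut off at 45 degrees, 16 mm off each side, same hollow skirt below as the second plate; flat top 20 mm above its underside with three thin ribs, no step or wells. Grip across own y. Origin: centre of the underside. 0.06 to 0.13 kg
- lid_corner (a point): middle of the lid's cut corner, at the height of its underside; 47 mm along own x and 24 mm along own y from its origin
- bottle: small white dropper bottle, 26 mm across, 67 mm tall, a bystander; origin at the centre of its underside
- timer: round kitchen-type timer, 64 mm across, 39 mm tall, a bystander; origin at the centre of its underside
- mug: white mug with handle, 92 x 127 mm, 95 mm tall, a bystander; origin at the centre of its underside
- dropper: brown glass bottle with a dropper top, 33 mm across, 102 mm tall, a bystander; origin at the centre of its underside
Not all that is in view belongs to the job. Leave any yellow look-alike of the lid alone.

How it is judged:
By the outcome, as a careful person would: the job done as asked, in the order asked, and still so for the second after the job is handed in, with the robot touching nothing.
It also fails if it takes over 61 s, if anything falls off the work surface, if the arm or the gripper's body presses on something with over 40 N, if the wrist force passes 120 N, or if a joint passes its speed limit or range.

### The arm

A 6-joint arm with a two-finger parallel gripper is mounted at the origin on a cart in front of the work surface, level with it; the furniture and walls round the work are solid. World frame = base frame: x ahead of the robot, y to its left, z up, the work surface at z = 0. Lengths are in m, angles in rad, forces in N, time in s.
With the tool pointing down it reaches from about 0.35 to 0.775 m from the base axis. Payload 5.5 kg.
Tool frame: the origin (TCP) lies midway between the tips of the shut fingers; the grasp point (between the pads) lies grasp_offset behind it (grasp_offset is the distance from the TCP to the grasp point, in m); z points along the fingers, y is the line along which they close (so a half turn about z gives the same grasp; the last joint's range is limited). The gripper opens to 85 mm and grips with 20 to 120 N. Pads are 22 mm wide; open, the fingers measure 114 mm over their backs; the gripper's body (76 mm by 85 mm) begins 54 mm behind the grasp point. The pads swing forward as they close: fully open they stand 13 mm farther back than shut.
Start: joints at [-1.33, 0.313, 0.046, 1.304, 0, 1.431], TCP at [0.214, -0.534, 0.231] pointing down, gripper open.
Joint ranges: [-2.76, 2.76], [-0.86, 1.69], [-1.03, 1.26], [-2.2, 2.34], [-1.47, 1.5], [-3.14, 3.14]. Speed limits (rad/s): [2.57, 2.57, 3.14, 3.14, 3.14, 3.14].

### API

Orientations are given as a unit quaternion [w, x, y, z].
In Python, from workcell import * gives the robot as it stands.
- The arm moves only by the tool step_arm, never from a script. Its argument "deltas" is a list of rows, each a list of 7 numbers: the shift along the world's x, y, z in mm, then the turn, a rotation vector about the world's x, y, z in degrees, then the gripper's target within -1 to 1 (fully open at 1, half-way at 0, shut at -1). A call has 1 to 5 rows; each row shifts and turns the commanded pose from where the row before left it; what a row does not reach is not made up. A row lasts 1/10 s, in which the tool goes at most 50 mm and 8.59 degrees, less where a joint would pass 70% of its speed; a pose out of reach is approached as far as the arm can. A call is refused whole if a number of a shift passes 50 or a number of a turn 8.59, either way. A call with a gripper value outside its range is refused whole. The fingers move at their own pace and stop on an object; "newtons" is the grip in N (left out, the last holds). Time passes only in rows, so rows that do not move let the fingers close. It gives the time, the measured TCP pose, the force, the opening and the grip force at its end, in the units of the state.
- get_state(): the state, without advancing time (a new reading comes with each control period).
- read_camera(name): name is "scene" or "top" or "wrist"; returns a dict with "image" (420x560x3 uint8, red, green, blue), "z_map" (420x560 float32, m along the optical axis (not along the pixel's ray), 0 where there is no reading), "K" (3x3 intrinsics, pixels), "world_from_camera" (4x4, takes a point from camera to world coordinates). Camera axes: x right, y down, z forward; pixel columns grow to the right and rows downward; lengths in m; the calibration is good to about 2 mm. A picture is of the moment at which its call begins.
- hand_in(): hands the job in; it is judged then, once.
The state is a dict: "clock": time; "joint_pos": joint angles; "qvel": joint speeds; "tau": joint torques, N m; "tcp_pos": TCP position; "orientation": TCP orientation; "wrist_force": force on the tool from outside, world axes, zero at the start; "ft_torque": the same for the moment, N m; "finger_gap": finger opening in m; "grip_force": force on a finger pad.
Only numpy, scipy, OpenCV 4.12 (cv2) and the standard library are available. Lean on these libraries where they do the work, as an engineer would, in place of code of your own. Each camera call takes 0.05 s, during which the arm holds its last target. There are 200 camera calls.

## Working session

There is one attempt and no reset: what is moved stays moved. The work goes in short steps, Python scripts to look and compute and a tool call to move; the robot and the scene stay as the last step left them, time stands still between calls to the robot, and variables do not carry over. Pictures are saved under pics/ and viewed, at most 10 in all, crops included, and the job is handed in when it is done.

Besides the shell and the picture viewer there is one more tool, called after ">>>" in YAML: its name, and indented under it one key for each argument. step_arm: Moves the arm, as the interface text tells. Its arguments: {"type":"object","properties":{"deltas":{"type":"array","items":{"type":"array","items":{"type":"number"}}},"newtons":{"type":"number"}},"required":["deltas"]}

```bash
mkdir -p pics; ls; python3 - <<'E'
from workcell import *
import cv2,numpy as np
s=get_state();print(s)
for n in("scene","top"):
    c=read_camera(n);np.savez(f"pics/{n}0.npz",**c);cv2.imwrite(f"pics/{n}0.png",c["image"][:,:,::-1]);print(n,c["K"],c["world_from_camera"])
E
```

```text
pics
{'clock': 0.0, 'joint_pos': array([-1.32958378e+00,  3.13999001e-01,  4.49444420e-02,  1.30358485e+00,
        1.69023079e-05,  1.43121151e+00]), 'qvel': array([ 0.00185245, -0.00130607,  0.0005507 , -0.00094102, -0.00015255,
        0.00082197]), 'tau': array([-1.01956930e-04, -4.80625927e+01,  2.98534673e+01,  1.92697509e-02,
       -1.49789835e-04, -2.50754425e-06]), 'tcp_pos': array([ 0.21358331, -0.5332998 ,  0.23039554]), 'orientation': array([-9.20779582e-04,  9.81928446e-01,  1.89250302e-01, -3.83666081e-05]), 'wrist_force': array([-0.75508103,  0.61704268, -0.85674593]), 'ft_torque': array([ 0.05343367,  0.01802593, -0.03183195]), 'grip_force': 0.0, 'finger_gap': 0.08557668980795125}
scene [[393.27089326   0.         277.82708505]
 [  0.         393.27089326 206.10087808]
 [  0.           0.           1.        ]] [[ 8.82710937e-01 -2.04551977e-01  4.23060150e-01  1.77639153e-04]
 [-4.69373710e-01 -4.27049567e-01  7.72862852e-01 -9.20827470e-01]
 [ 2.25770291e-02 -8.80787804e-01 -4.72972644e-01  6.36269516e-01]
 [ 0.00000000e+00  0.00000000e+00  0.00000000e+00  1.00000000e+00]]
top [[434.94800449   0.         289.18685289]
 [  0.         434.94800449 210.12015477]
 [  0.           0.           1.        ]] [[ 0.01371705 -0.9871328   0.15931313  0.26451029]
 [-0.99978427 -0.01105498  0.01758397  0.00542794]
 [-0.01559651 -0.15951996 -0.98707149  1.62686976]
 [ 0.          0.          0.          1.        ]]
```

View pics/scene0.png

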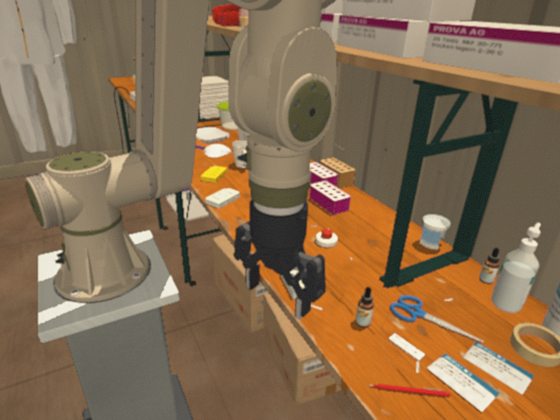

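View pics/top0.png

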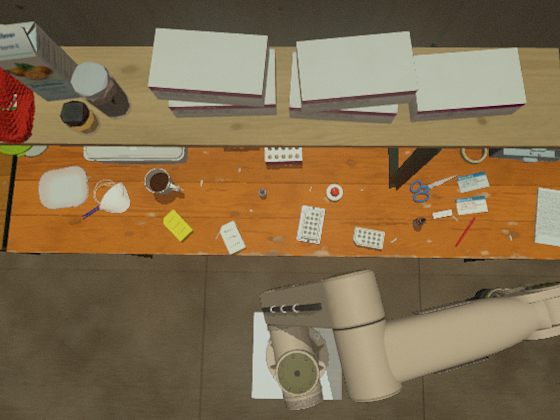

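The top view shows a white plate with wells at (311,224), another at (369,237), a white lid at (232,237) and a yellow look-alike at (178,225). The timer is at (334,192), the bottle at (263,193), the mug at (160,182) and the dropper at (419,223). I'll crop closer.

```bash
python3 - <<'E'
import cv2
a=cv2.imread("pics/top0.png")[172:262,150:410]
cv2.imwrite("pics/crop1.png",cv2.resize(a,(780,270),interpolation=cv2.INTER_CUBIC))
E
```

```text
(no output)
```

View pics/crop1.png

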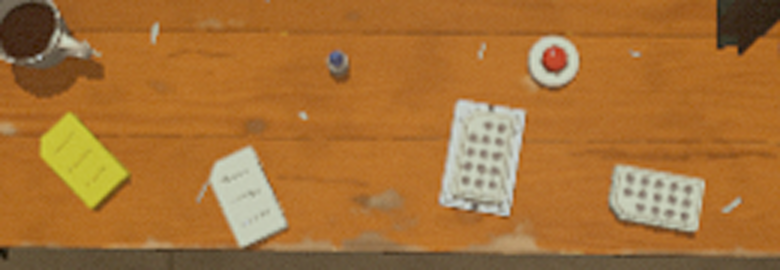

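```bash
cat > h.py <<'E'
import numpy as np,cv2
from scipy.spatial.transform import Rotation as R
def ray(c,uv,z):
    K,T=c["K"],c["world_from_camera"]
    uv=np.atleast_2d(np.asarray(uv,float)); d=np.c_[uv,np.ones(len(uv))]@np.linalg.inv(K).T@T[:3,:3].T
    return T[:3,3]+d*((z-T[2,3])/d[:,2])[:,None]
def pts(c):
    v,u=np.indices(c["z_map"].shape); z=c["z_map"]; d=np.stack([u,v,np.ones_like(u)],-1)@np.linalg.inv(c["K"]).T
    return (d*z[...,None])@c["world_from_camera"][:3,:3].T+c["world_from_camera"][:3,3]
E
python3 - <<'E'
import numpy as np,cv2
from h import *
c=dict(np.load("pics/top0.npz"));P=pts(c)
hsv=cv2.cvtColor(c["image"],cv2.COLOR_RGB2HSV)
m=((hsv[...,1]<70)&(hsv[...,2]>120)).astype(np.uint8);m[:150]=0;m[250:]=0
m=cv2.morphologyEx(m,cv2.MORPH_CLOSE,np.ones((3,3)))
for k in cv2.findContours(m,0,1)[0]:
    if cv2.contourArea(k)<150: continue
    mm=np.zeros_like(m);cv2.drawContours(mm,[k],0,1,-1)
    h=np.median(P[...,2][mm>0])
    w=ray(c,k[:,0,:],h)[:,:2]
    (cx,cy),sz,a=cv2.minAreaRect((w*1000).astype(np.float32))
    print(k[:,0].mean(0).round(),h.round(4),np.round([cx,cy],1),np.round(sz,1),round(a,1))
for n,(u,v) in dict(timer=(334,192),bottle=(263,193),dropper=(419,223),mug=(160,182)).items(): print(n,P[v-3:v+4,u-3:u+4].reshape(-1,3)[np.argmax(P[v-3:v+4,u-3:u+4,2])].round(3))
for v in (60,110,140):print("shelf",P[v,340].round(2))
E
```

```text
[369. 238.] 0.0278 [ 423.6 -257.6] [110.7  65.3] 80.2
[232. 237.] 0.0198 [418.1 250.6] [110.9  72.6] 26.6
[310. 224.] 0.0294 [471.5 -45.5] [ 87.8 133.8] 80.8
[472. 205.] 0.0067 [ 554.1 -648. ] [ 61.9 113. ] 7.8
[548. 217.] 0.0103 [ 513.3 -929.6] [ 91.6 211.6] 82.2
[334. 192.] 0.02 [ 594.  -132.7] [58.7 62.2] 45.7
[115. 199.] 0.0168 [553.4 691.4] [103.7 120.8] 47.5
[473. 182.] 0.0068 [ 643.5 -659.4] [ 61.2 111.6] 13.7
[ 64. 187.] 0.0154 [604.6 894.7] [157.4 193.1] 7.1
[529. 154.] 0.0671 [ 729.5 -846.2] [ 41.8 183. ] 0.5
[283. 155.] 0.0533 [725.3  57.8] [ 42.6 138.8] 0.5
[133. 155.] 0.123 [701.8 594.4] [ 37.3 363. ] 0.5
timer [ 0.585 -0.135  0.047]
bottle [0.59  0.134 0.068]
dropper [ 0.482 -0.438  0.094]
mug [0.265 0.005 1.627]
shelf [ 0.78 -0.09  0.67]
shelf [ 0.68 -0.1   0.6 ]
shelf [ 0.63 -0.11  0.52]
```

Choosing by the description: the second plate is the loose welled one at (369,237), about (0.424, -0.258) with yaw 80°. The base is in the nest at (311,224), about (0.47, -0.045) with yaw -9°. The lid is the white ribbed one at (232,237), about (0.418, 0.25) with yaw 27°. The yellow one at (178,225) and the white-topped boxes at (283,155) are not wanted. I'll go over the base first and look through the wrist camera.

>>> step_arm:
  deltas:
    - [14,27,2,0,0,8.3,1]
    - [14,27,2,0,0,8.3,1]
    - [14,27,2,0,0,8.3,1]
    - [14,27,2,0,0,8.3,1]
    - [14,27,2,0,0,8.3,1]
  newtons: 30

```text
clock: 0.6
tcp_pos: [0.2839, -0.3975, 0.2409]
orientation: [-0.0, 0.85, 0.527, 0.0]
wrist_force: [-0.2, 0.3, 0.6]
finger_gap: 0.0853
grip_force: 0.0
```

>>> step_arm:
  deltas:
    - [14,27,2,0,0,8.3,1]
    - [14,27,2,0,0,8.3,1]
    - [14,27,2,0,0,8.3,1]
    - [14,27,2,0,0,8.3,1]
    - [14,27,2,0,0,8.3,1]

```text
clock: 1.1
tcp_pos: [0.3539, -0.2625, 0.2511]
orientation: [-0.0, 0.608, 0.794, 0.0]
wrist_force: [0.9, -0.1, 0.7]
finger_gap: 0.0853
grip_force: 0.0
```

>>> step_arm:
  deltas:
    - [14,27,2,0,0,8.3,1]
    - [14,27,2,0,0,8.3,1]
    - [14,27,2,0,0,8.3,1]
    - [14,27,2,0,0,8.3,1]
    - [14,27,2,0,0,8.3,1]

```text
clock: 1.6
tcp_pos: [0.4239, -0.1275, 0.2611]
orientation: [-0.0, 0.287, 0.958, 0.0]
wrist_force: [0.8, 0.6, -0.2]
finger_gap: 0.0854
grip_force: 0.0
```

>>> step_arm:
  deltas:
    - [14,27,2,0,0,8.3,1]
    - [14,27,2,0,0,8.3,1]
    - [14,27,2,0,0,8.3,1]
    - [0,0,0,0,0,0,1]
    - [0,0,0,0,0,0,1]

```text
clock: 2.1
tcp_pos: [0.4655, -0.0474, 0.2669]
orientation: [-0.001, 0.076, 0.997, -0.0]
wrist_force: [-0.2, 0.6, 0.4]
finger_gap: 0.0854
grip_force: 0.0
```

```bash
cat > snap.py <<'E'
import sys
from workcell import *
import cv2,numpy as np
from h import *
c=read_camera("wrist");n=sys.argv[1];np.savez(f"pics/{n}.npz",**c);cv2.imwrite(f"pics/{n}.png",c["image"][:,:,::-1])
s=get_state();X=R.from_quat(np.roll(s["orientation"],-1)).as_matrix()
print(s["clock"],s["tcp_pos"].round(4),"heading",np.degrees(np.arctan2(X[1,0],X[0,0])).round(2),"zaxis",X[:,2].round(4),s["wrist_force"].round(2),s["finger_gap"],s["joint_pos"].round(2))
print(c["world_from_camera"].round(3))
E
python3 snap.py w1; grep -n grasp_offset -r . | head; python3 -c "
import workcell as w;print([k for k in dir(w) if k[0]!='_'],getattr(w,'grasp_offset',None))"
```

```text
2.15 [ 0.4653 -0.048   0.2669] heading 171.16 zaxis [-0.001 -0.    -1.   ] [-0.09  0.64 -0.26] 0.08535772626278836 [-0.27  0.1  -0.14  1.34 -0.   -0.12]
[[ 0.153  0.946  0.285  0.393]
 [ 0.988 -0.146 -0.044 -0.038]
 [-0.     0.288 -0.958  0.408]
 [ 0.     0.     0.     1.   ]]
['MotionError', 'get_state', 'grasp_offset', 'hand_in', 'read_camera'] 0.0187
```

View pics/w1.png

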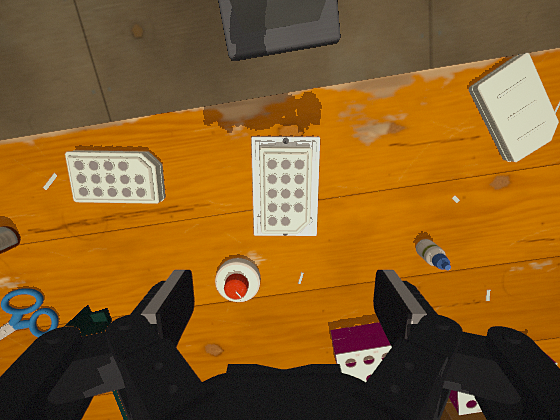

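The wrist view shows the base centred at (285,187) with its cut corner at lower right (305,225), so yaw is about -9°. The second plate is at (113,175) with its cut at upper right, and the lid is at (515,108). Now I'll measure the base.

```bash
cat > meas.py <<'E'
import sys
from h import *
def meas(n,box,z0,z1,ztop):
    c=dict(np.load(f"pics/{n}.npz"));P=pts(c);m=((P[...,2]>z0)&(P[...,2]<z1)&(c["z_map"]>0)).astype(np.uint8)
    b=np.zeros_like(m);b[box[1]:box[3],box[0]:box[2]]=1;m*=b
    m=cv2.morphologyEx(m,cv2.MORPH_OPEN,np.ones((3,3)))
    k=max(cv2.findContours(m,0,cv2.CHAIN_APPROX_NONE)[0],key=cv2.contourArea)
    w=ray(c,k[:,0],ztop)[:,:2]*1000
    r=cv2.minAreaRect(w.astype(np.float32))
    mm=np.zeros_like(m);cv2.drawContours(mm,[k],0,1,-1)
    ctr=np.array(r[0])
    # edge lines: robust fit per side
    a=np.radians(r[2]);sz=r[1]
    if sz[0]<sz[1]: a+=np.pi/2;sz=sz[::-1]
    q=(w-ctr)@np.array([[np.cos(a),-np.sin(a)],[np.sin(a),np.cos(a)]])
    ang=[];off={}
    for ax,s in((0,1),(0,-1),(1,1),(1,-1)):
        o=1-ax;sel=(q[:,ax]*s>sz[ax]/2-4)&(abs(q[:,o])<sz[o]/2-20)
        vx,vy,x0,y0=cv2.fitLine(q[sel].astype(np.float32),cv2.DIST_HUBER,0,.01,.01).ravel()
        d=np.array([vx,vy]);d*=np.sign(d[o]);t=np.degrees(np.arctan2(d[1],d[0]))-(90 if o else 0);ang.append(t);off[ax,s]=[x0,y0][ax]
    cl=np.array([off[0,1]+off[0,-1],off[1,1]+off[1,-1]])/2;S=[off[0,1]-off[0,-1],off[1,1]-off[1,-1]]
    C=ctr+np.array([[np.cos(a),-np.sin(a)],[np.sin(a),np.cos(a)]])@cl
    # area deficit by quadrant: where is the cut
    cor=[np.abs(q-np.array([sx*sz[0]/2,sy*sz[1]/2])).sum(1).min().round(1) for sx,sy in((1,1),(-1,1),(-1,-1),(1,-1))]
    print(n,"z med",np.median(P[...,2][mm>0]).round(4),"rect",np.round(r[0],1),np.round(sz,1),"yaw",np.degrees(a).round(2),"lines",C.round(2),np.round(S,1),"dyaw",np.round(ang,2),"cornerdist ++,-+,--,+-",cor)
if __name__=="__main__":
    n=sys.argv[1];v=list(map(float,sys.argv[2:]));meas(n,list(map(int,v[:4])),*v[4:])
E
python3 meas.py w1 240 125 330 250 0.018 0.04 0.024
python3 meas.py w1 240 125 330 250 0.0325 0.045 0.035
python3 meas.py w1 50 130 180 220 0.01 0.04 0.024
python3 meas.py w1 455 40 560 180 0.01 0.04 0.020
python3 - <<'E'
from h import *
c=dict(np.load("pics/w1.npz"));P=pts(c)
print((P[185,245:330,2]*1000).round(0))
E
```

```text
w1 z med 0.0334 rect [475.7 -48. ] [111.5  64.6] yaw 171.02 lines [475.76 -47.93] [111.2  63.4] dyaw [-0.62  0.2   0.47 -0.21] cornerdist ++,-+,--,+- [np.float64(3.8), np.float64(3.2), np.float64(16.0), np.float64(3.4)]
w1 z med 0.0338 rect [474.8 -47.8] [97.1 51.6] yaw 171.17 lines [474.64 -47.85] [94.7 48.8] dyaw [ 2.12  0.04 -2.74 -1.55] cornerdist ++,-+,--,+- [np.float64(3.8), np.float64(2.5), np.float64(12.5), np.float64(5.9)]
w1 z med 0.0273 rect [ 424.9 -257.1] [114.   64.7] yaw 80.26 lines [ 425.01 -257.02] [112.6  63.2] dyaw [-1.45 -0.82  0.83  0.95] cornerdist ++,-+,--,+- [np.float64(15.4), np.float64(3.7), np.float64(3.2), np.float64(5.6)]
w1 z med 0.0186 rect [420.9 241.8] [111.3  68. ] yaw 26.62 lines [420.89 242.03] [110.   66.4] dyaw [-0.42 -0.3  -0.23  0.38] cornerdist ++,-+,--,+- [np.float64(15.9), np.float64(4.7), np.float64(2.7), np.float64(6.8)]
[-2.  0. -1. -0. -2. -0. -3. -2.  6.  6.  4.  5.  4.  5.  5. 28. 29. 28.
 27. 33. 34. 34. 35. 32. 33. 35. 33. 34. 34. 33. 35. 34. 34. 34. 34. 33.
 33. 33. 34. 34. 32. 33. 34. 33. 33. 33. 34. 33. 34. 33. 35. 33. 34. 35.
 34. 34. 33. 35. 34. 34. 33. 32. 32. 29. 29. 28.  4.  4.  4.  4.  5.  5.
  4.  3. -2. -2. -2. -1. -2. -3. -1. -1. -1. -2. -2.]
```

```bash
python3 meas.py w1 240 125 330 250 0.0245 0.045 0.030
```

```text
w1 z med 0.0334 rect [475.  -47.9] [108.4  63.7] yaw 171.22 lines [474.99 -47.9 ] [108.4  62.3] dyaw [ 0.    0.    0.33 -0.52] cornerdist ++,-+,--,+- [np.float64(2.6), np.float64(3.0), np.float64(15.8), np.float64(2.1)]
```

>>> step_arm:
  deltas:
    - [-4,-18,0,0,0,8.1,1]
    - [-4,-18,0,0,0,8.1,1]
    - [-4,-18,0,0,0,8.1,1]
    - [-4,-18,0,0,0,8.1,1]
    - [-4,-18,0,0,0,8.1,1]

```text
clock: 2.65
tcp_pos: [0.4446, -0.1396, 0.2672]
orientation: [-0.0, -0.274, 0.962, 0.0]
wrist_force: [0.1, -1.0, 0.2]
finger_gap: 0.0856
grip_force: 0.0
```

>>> step_arm:
  deltas:
    - [-4,-20,0,0,0,8.1,1]
    - [-4,-20,0,0,0,8.1,1]
    - [-4,-20,0,0,0,8.1,1]
    - [-4,-20,0,0,0,8.1,1]
    - [-4,-20,0,0,0,8.1,1]

```text
clock: 3.15
tcp_pos: [0.4244, -0.2396, 0.2672]
orientation: [-0.0, -0.59, 0.807, 0.0]
wrist_force: [0.2, 1.1, -0.6]
finger_gap: 0.0857
grip_force: 0.0
```

>>> step_arm:
  deltas:
    - [-1,-18,-6,0,0,8.1,1]
    - [0,0,0,0,0,0,1]
    - [0,0,0,0,0,0,1]

```text
clock: 3.45
tcp_pos: [0.4237, -0.2564, 0.261]
orientation: [-0.0, -0.643, 0.766, 0.001]
wrist_force: [-0.3, 1.2, -0.6]
finger_gap: 0.0856
grip_force: 0.0
```

```bash
python3 snap.py w2; python3 meas.py w2 100 60 480 250 0.0185 0.045 0.024
```

```text
3.5 [ 0.424  -0.2559  0.2613] heading -99.93 zaxis [-6.e-04  8.e-04 -1.e+00] [-0.06  0.32 -0.18] 0.08552212127255988 [-0.71  0.15 -0.09  1.33  0.   -2.1 ]
[[-0.985  0.167  0.049  0.412]
 [ 0.174  0.942  0.286 -0.331]
 [ 0.001  0.29  -0.957  0.402]
 [ 0.     0.     0.     1.   ]]
w2 z med 0.0275 rect [ 425.2 -261.4] [109.   63.6] yaw 79.99 lines [ 425.09 -261.37] [109.   62.3] dyaw [-0.04 -0.02  1.26  0.83] cornerdist ++,-+,--,+- [np.float64(15.4), np.float64(3.0), np.float64(3.2), np.float64(3.3)]
```

>>> step_arm:
  deltas:
    - [0.5,-2,-40,0,0,0.5,1]
    - [0.5,-2,-40,0,0,0,1]
    - [0.1,-1.5,-40,0,0,0,1]
    - [0,0,-40,0,0,0,1]
    - [0,0,-40,0,0,0,1]

```text
clock: 4.0
tcp_pos: [0.426, -0.2607, 0.0605]
orientation: [0.0, -0.648, 0.762, -0.0]
wrist_force: [0.1, 0.2, -1.1]
finger_gap: 0.0853
grip_force: 0.0
```

>>> step_arm:
  deltas:
    - [0,0,-25,0,0,0,1]
    - [0,0,-16,0,0,0,1]
    - [0,0,-12,0,0,0,1]
    - [0,0,0,0,0,0,1]

```text
clock: 4.4
tcp_pos: [0.4251, -0.2602, 0.0072]
orientation: [-0.0, -0.648, 0.762, 0.001]
wrist_force: [-0.6, 0.3, 0.5]
finger_gap: 0.0854
grip_force: 0.0
```

```bash
python3 snap.py w3
```

```text
4.45 [ 0.4257 -0.2608  0.0083] heading -99.2 zaxis [-8.e-04  7.e-04 -1.e+00] [ 0.39 -0.5  -0.25] 0.08504222800719756 [-0.71  0.36 -0.49  0.72  0.   -2.12]
[[-0.987  0.154  0.044  0.414]
 [ 0.16   0.944  0.287 -0.335]
 [ 0.002  0.291 -0.957  0.148]
 [ 0.     0.     0.     1.   ]]
```

View pics/w3.png

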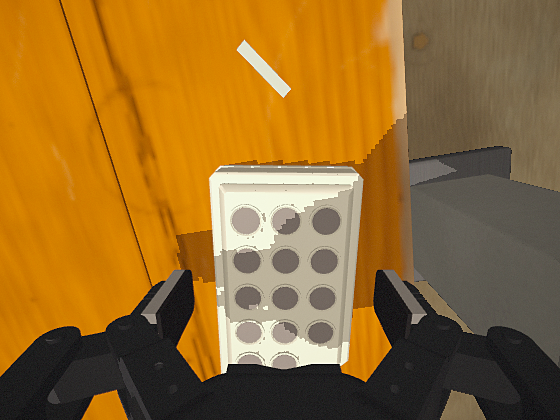

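The wrist view shows the plate centred between the fingers: plate edges at 215 and 357, pads at 190 and 378. I'll lower and close.

>>> step_arm:
  deltas:
    - [0,0,-6,0,0,0,1]
    - [0,0,-5,0,0,0,0.8]
    - [0,0,0,0,0,0,0.5]
    - [0,0,0,0,0,0,0.3]
    - [0,0,0,0,0,0,0]
  newtons: 30

```text
clock: 4.95
tcp_pos: [0.4259, -0.2614, -0.0025]
orientation: [0.0, -0.648, 0.761, -0.0]
wrist_force: [0.4, 0.3, -0.3]
finger_gap: 0.0632
grip_force: 33.8
```

```bash
python3 snap.py w4; python3 - <<'E'
from h import *
c=dict(np.load("pics/w4.npz"));P=pts(c)
m=(P[...,2]>.018)&(P[...,2]<.033)&(c["z_map"]>0)
m[:,:230]=0;m[:,340:]=0;m[320:]=0
v,u=np.nonzero(m)
e=[v[u==x].min() for x in range(235,335)]
w=ray(c,np.c_[np.arange(235,335),e],.024)[:,:2]*1000
a=np.radians(80.7);print("far edge own x rel tcp:",np.median((w-np.array([425.5,-261]))@[np.cos(a),np.sin(a)]))
E
```

```text
5.0 [ 0.4259 -0.2614 -0.0025] heading -99.19 zaxis [ 1.e-04 -1.e-04 -1.e+00] [-0.38  0.1   0.1 ] 0.0634334807822146 [-0.71  0.37 -0.5   0.7  -0.   -2.12]
[[-0.987  0.153  0.046  0.415]
 [ 0.16   0.945  0.286 -0.336]
 [ 0.     0.289 -0.957  0.139]
 [ 0.     0.     0.     1.   ]]
far edge own x rel tcp: -55.759221570975996
```

>>> step_arm:
  deltas:
    - [0,0,10,0,0,0,0]
    - [0,0,30,0,0,0,0]
    - [0,0,35,0,0,0,0]
    - [4.5,19.4,15,0,0,-8.15,0]
    - [4.5,19.4,0,0,0,-8.15,0]

```text
clock: 5.5
tcp_pos: [0.4368, -0.224, 0.091]
orientation: [0.001, -0.531, 0.848, -0.003]
wrist_force: [0.2, 0.3, -1.5]
finger_gap: 0.0638
grip_force: 33.8
```

>>> step_arm:
  deltas:
    - [4.5,19.4,0,0,0,-8.15,0]
    - [4.5,19.4,0,0,0,-8.15,0]
    - [4.5,19.4,0,0,0,-8.15,0]
    - [4.5,19.4,0,0,0,-8.15,0]
    - [4.5,19.4,0,0,0,-8.15,0]

```text
clock: 6.0
tcp_pos: [0.4575, -0.1248, 0.0881]
orientation: [0.0, -0.203, 0.979, -0.0]
wrist_force: [0.2, -0.1, -0.5]
finger_gap: 0.0635
grip_force: 33.7
```

>>> step_arm:
  deltas:
    - [4.5,19.4,0,0,0,-8.15,0]
    - [4.5,19.4,0,0,0,-8.15,0]
    - [4.5,19.4,0,0,0,-8.15,0]
    - [4.5,19,0,0,0,-8.15,0]
    - [0,0,0,0,0,0,0]

```text
clock: 6.5
tcp_pos: [0.4755, -0.0466, 0.088]
orientation: [0.0, 0.077, 0.997, 0.0]
wrist_force: [-0.1, -0.7, -1.9]
finger_gap: 0.0635
grip_force: 33.8
```

```bash
python3 snap.py w5
```

```text
6.55 [ 0.4754 -0.0476  0.0879] heading 171.39 zaxis [ 4.e-04 -2.e-04 -1.e+00] [ 0.07 -0.94 -0.22] 0.06320989400406046 [-0.27  0.22 -0.44  0.9  -0.   -0.12]
[[ 0.153  0.946  0.286  0.403]
 [ 0.988 -0.146 -0.044 -0.037]
 [ 0.001  0.29  -0.957  0.229]
 [ 0.     0.     0.     1.   ]]
```

View pics/w5.png

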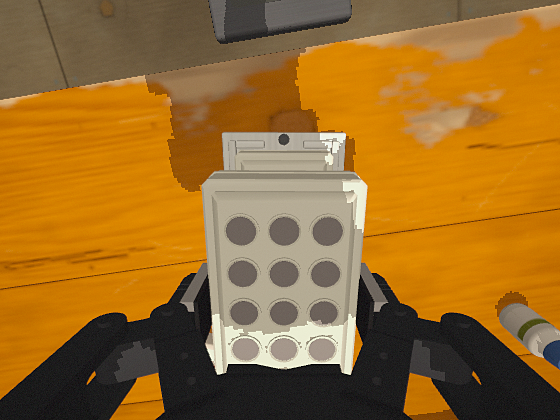

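The view shows the plate held level over the nest: plate centre at column 285, nest centre at 284. I'll lower it.

>>> step_arm:
  deltas:
    - [0,-0.6,-20,0,0,-0.2,0]
    - [0,0,-18,0,0,0,0]
    - [0,0,-8,0,0,0,0]
    - [0,0,-4,0,0,0,0]
    - [0,0,0,0,0,0,0]

```text
clock: 7.05
tcp_pos: [0.4751, -0.0493, 0.0373]
orientation: [-0.0, 0.079, 0.997, 0.0]
wrist_force: [0.0, 0.3, -0.4]
finger_gap: 0.0633
grip_force: 33.8
```

>>> step_arm:
  deltas:
    - [0,0,-2,0,0,0,0]
    - [0,0,-2,0,0,0,0]
    - [0,0,-1,0,0,0,0]
    - [0,0,0,0,0,0,0]

```text
clock: 7.45
tcp_pos: [0.4754, -0.0489, 0.0324]
orientation: [0.0, 0.079, 0.997, 0.0]
wrist_force: [-0.7, 1.1, -2.7]
finger_gap: 0.0633
grip_force: 33.8
```

>>> step_arm:
  deltas:
    - [0,0,-1,0,0,0,0]
    - [0,0,-0.5,0,0,0,0]
    - [0,0,0,0,0,0,0]

```text
clock: 7.75
tcp_pos: [0.4752, -0.0489, 0.0308]
orientation: [-0.0, 0.079, 0.997, 0.0]
wrist_force: [-0.7, -0.7, -0.8]
finger_gap: 0.0634
grip_force: 33.8
```

>>> step_arm:
  deltas:
    - [0,0,-1,0,0,0,0]
    - [0,0,-0.5,0,0,0,0]
    - [0,0,0,0,0,0,0]

```text
clock: 8.05
tcp_pos: [0.4755, -0.0489, 0.0303]
orientation: [0.0, 0.079, 0.997, 0.0]
wrist_force: [-2.3, 0.6, 9.5]
finger_gap: 0.0636
grip_force: 35.0
```

>>> step_arm:
  deltas:
    - [0,0,0.7,0,0,0,0]
    - [-1,0,0,0,0,0,0]
    - [0,0,-0.7,0,0,0,0]
    - [0,0,0,0,0,0,0]

```text
clock: 8.45
tcp_pos: [0.475, -0.0488, 0.0302]
orientation: [0.001, 0.079, 0.997, 0.0]
wrist_force: [-1.8, 1.6, 10.2]
finger_gap: 0.0636
grip_force: 35.0
```

```bash
python3 -c "
from workcell import *
s=get_state();print(s['tcp_pos'],s['wrist_force'],s['ft_torque'],s['orientation'])"
```

```text
[ 0.47501095 -0.04884649  0.03023172] [-1.79764471  1.64664635 10.17770126] [0.4959721  0.4210106  0.12663958] [8.21918938e-04 7.85588749e-02 9.96909103e-01 2.60120872e-04]
```

>>> step_arm:
  deltas:
    - [0,0,1,0,0,0,0]
    - [-0.8,1,0,0,0,0,0]
    - [0,0,-0.5,0,0,0,0]
    - [0,0,-0.5,0,0,0,0]
    - [0,0,0,0,0,0,0]

```text
clock: 8.95
tcp_pos: [0.4731, -0.0478, 0.0289]
orientation: [-0.0, 0.079, 0.997, 0.0]
wrist_force: [1.2, 1.6, -0.3]
finger_gap: 0.0636
grip_force: 33.7
```

```bash
python3 -c "
from workcell import *
s=get_state();print(s['tcp_pos'],s['wrist_force'],s['ft_torque'],s['orientation'])"
```

```text
[ 0.47312472 -0.04778394  0.02890803] [ 1.24541805  1.5736138  -0.28047683] [ 0.16459428 -0.01945332  0.03936095] [-4.22739840e-04  7.86770360e-02  9.96900051e-01  1.85365032e-04]
```

It has slipped over the lead-in. I'll continue down gently.

>>> step_arm:
  deltas:
    - [0.3,0.3,-0.7,0,0,0,0]
    - [0,0,-0.5,0,0,0,0]
    - [0,0,0,0,0,0,0]

```text
clock: 9.25
tcp_pos: [0.4737, -0.0477, 0.028]
orientation: [-0.0, 0.079, 0.997, -0.0]
wrist_force: [0.6, 0.3, -1.8]
finger_gap: 0.0634
grip_force: 33.7
```

>>> step_arm:
  deltas:
    - [0,0,-0.4,0,0,0,0]
    - [0,0,0,0,0,0,0]

```text
clock: 9.45
tcp_pos: [0.4738, -0.0477, 0.0277]
orientation: [0.0, 0.079, 0.997, 0.0]
wrist_force: [0.5, -1.5, -1.7]
finger_gap: 0.0639
grip_force: 33.7
```

>>> step_arm:
  deltas:
    - [0,0,-0.4,0,0,0,0]
    - [0,0,0,0,0,0,0]

```text
clock: 9.65
tcp_pos: [0.4739, -0.0477, 0.0275]
orientation: [0.0, 0.079, 0.997, -0.0]
wrist_force: [-0.6, 0.4, -1.0]
finger_gap: 0.0633
grip_force: 33.9
```

>>> step_arm:
  deltas:
    - [0,0,-0.4,0,0,0,0]
    - [0,0,0,0,0,0,0]

```text
clock: 9.85
tcp_pos: [0.4739, -0.0477, 0.0274]
orientation: [0.0, 0.079, 0.997, 0.0]
wrist_force: [-1.7, -0.4, 4.8]
finger_gap: 0.0632
grip_force: 34.5
```

It is seated: 4.8 N at z 27.4, against 27.5 expected. I'll release and rise.

>>> step_arm:
  deltas:
    - [0,0,0,0,0,0,0.5]
    - [0,0,0,0,0,0,1]
    - [0,0,0,0,0,0,1]
    - [0,0,0,0,0,0,1]
    - [0,0,20,0,0,0,1]

```text
clock: 10.35
tcp_pos: [0.4717, -0.0471, 0.045]
orientation: [-0.002, 0.079, 0.997, 0.001]
wrist_force: [-0.2, 0.1, 0.5]
finger_gap: 0.0851
grip_force: 0.0
```

>>> step_arm:
  deltas:
    - [0,0,50,0,0,0,1]
    - [0,0,50,0,0,0,1]
    - [-6,0,50,0,0,0,1]
    - [-6,0,48,0,0,0,1]
    - [0,0,48,0,0,0,1]

```text
clock: 10.85
tcp_pos: [0.4609, -0.0474, 0.2948]
orientation: [0.0, 0.079, 0.997, 0.0]
wrist_force: [1.1, 0.6, 0.2]
finger_gap: 0.0856
grip_force: 0.0
```

>>> step_arm:
  deltas:
    - [0,0,0,0,0,0,1]
    - [0,0,0,0,0,0,1]

```text
clock: 11.05
tcp_pos: [0.4626, -0.0479, 0.2937]
orientation: [0.002, 0.079, 0.997, -0.0]
wrist_force: [0.0, 0.2, -0.1]
finger_gap: 0.0855
grip_force: 0.0
```

```bash
python3 snap.py w6; python3 meas.py w6 200 80 370 290 0.0485 0.08 0.054;python3 meas.py w6 430 10 560 220 0.013 0.04 0.020; python3 -c "
from h import *
c=dict(np.load('pics/w6.npz'));P=pts(c);v,u=np.nonzero((P[...,2]>.045)&(P[...,2]<.07)&(P[...,0]<.55));print(u.mean(),v.mean(),u.min(),u.max());im=c['image'][60:300,180:400,::-1];cv2.imwrite('pics/w6c.png',cv2.resize(im,None,fx=2.4,fy=2.4))"
```

```text
11.1 [ 0.4618 -0.0476  0.2922] heading 170.97 zaxis [-0.e+00  1.e-04 -1.e+00] [-0.27 -0.49 -0.45] 0.0854243872529604 [-0.28  0.09 -0.09  1.39  0.   -0.12]
[[ 0.157  0.944  0.289  0.39 ]
 [ 0.988 -0.15  -0.046 -0.038]
 [-0.     0.292 -0.956  0.435]
 [ 0.     0.     0.     1.   ]]
w6 z med 0.0574 rect [475.6 -49.2] [108.6  63.6] yaw 170.71 lines [475.59 -49.24] [108.4  62.1] dyaw [0.24 0.25 0.55 0.09] cornerdist ++,-+,--,+- [np.float64(2.5), np.float64(3.1), np.float64(15.6), np.float64(3.0)]
w6 z med 0.0186 rect [420.8 242.8] [110.7  66.2] yaw 26.68 lines [420.85 243.03] [109.3  64.9] dyaw [-0.44  1.61 -0.09 -0.47] cornerdist ++,-+,--,+- [np.float64(15.9), np.float64(4.1), np.float64(2.3), np.float64(5.3)]
271.6647714350694 193.31134864680465 0 311
```

View pics/w6c.png

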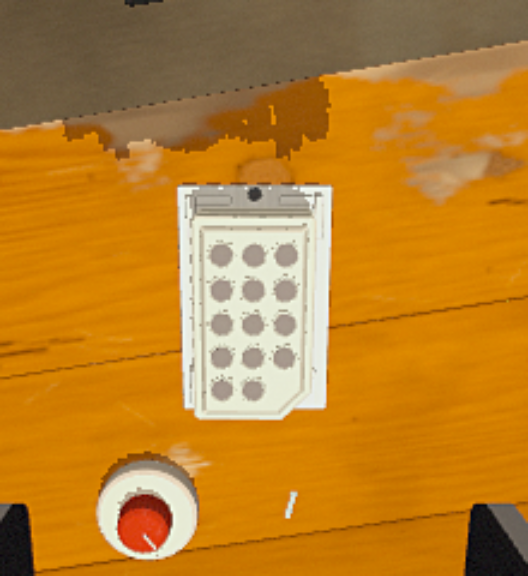

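The crop shows the second plate fully down on the base, top at 57.4 mm against 33.4+24 expected. The cut corners match at lower right (300,410). On to the lid.

>>> step_arm:
  deltas:
    - [-4.5,36.5,-4,0,0,4.45,1]
    - [-4.5,36.5,-4,0,0,4.45,1]
    - [-4.5,36.5,-4,0,0,4.45,1]
    - [-4.5,36.5,-4,0,0,4.45,1]
    - [-4.5,36.5,-4,0,0,4.45,1]

```text
clock: 11.6
tcp_pos: [0.4378, 0.136, 0.2701]
orientation: [-0.002, -0.117, 0.993, 0.0]
wrist_force: [0.6, -0.7, -0.4]
finger_gap: 0.0852
grip_force: 0.0
```

>>> step_arm:
  deltas:
    - [-4.5,36.5,-4,0,0,4.45,1]
    - [-4.5,36.5,-4,0,0,4.45,1]
    - [-4.5,36.5,-3,0,0,4.45,1]
    - [0,0,0,0,0,0,1]
    - [0,0,0,0,0,0,1]

```text
clock: 12.1
tcp_pos: [0.4245, 0.2445, 0.2595]
orientation: [-0.002, -0.231, 0.973, -0.0]
wrist_force: [-0.5, -0.1, -1.3]
finger_gap: 0.0852
grip_force: 0.0
```

```bash
python3 snap.py w7; python3 meas.py w7 180 60 400 270 0.0145 0.04 0.020
```

```text
12.15 [0.425  0.2439 0.26  ] heading -153.43 zaxis [-0.003  -0.0015 -1.    ] [ 0.34 -1.09 -0.21] 0.08546321089577115 [ 0.36  0.14 -0.1   1.33 -0.   -0.11]
[[-0.448  0.857  0.255  0.36 ]
 [ 0.894  0.43   0.128  0.21 ]
 [ 0.     0.285 -0.958  0.401]
 [ 0.     0.     0.     1.   ]]
w7 z med 0.0186 rect [420.4 245.7] [107.3  63.6] yaw 26.63 lines [420.45 245.63] [107.3  62.2] dyaw [-0.    0.01  0.25 -1.13] cornerdist ++,-+,--,+- [np.float64(14.8), np.float64(1.8), np.float64(1.6), np.float64(2.2)]
```

View pics/w7.png

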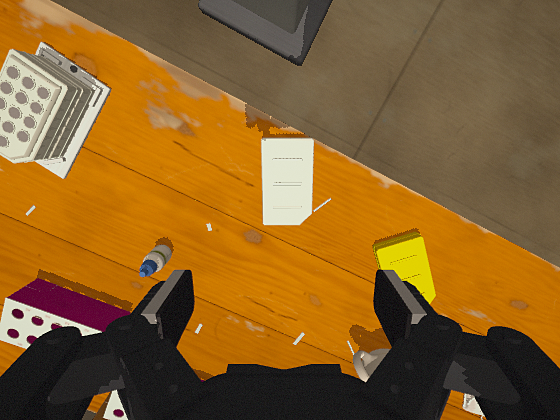

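The wrist view shows the lid at (287,182) with its cut at lower right (308,220), as expected. The yellow look-alike at (405,265) stays clear of the fingers.

>>> step_arm:
  deltas:
    - [-2,1,-40,0,0,0,1]
    - [-2.5,0.8,-40,0,0,0,1]
    - [0,0,-40,0,0,0,1]
    - [0,0,-40,0,0,0,1]
    - [0,0,-40,0,0,0,1]

```text
clock: 12.65
tcp_pos: [0.4213, 0.2445, 0.06]
orientation: [-0.0, -0.228, 0.974, -0.0]
wrist_force: [0.4, 0.3, -0.2]
finger_gap: 0.0853
grip_force: 0.0
```

>>> step_arm:
  deltas:
    - [0,0,-25,0,0,0,1]
    - [0,0,-16,0,0,0,1]
    - [0,0,-11,0,0,0,1]
    - [0,0,0,0,0,0,1]

```text
clock: 13.05
tcp_pos: [0.4204, 0.2447, 0.0082]
orientation: [-0.002, -0.229, 0.973, -0.0]
wrist_force: [-0.4, -0.2, 0.0]
finger_gap: 0.0855
grip_force: 0.0
```

```bash
python3 snap.py w8; cat > far.py <<'E'
from h import *
import sys
def far(n,tcp,yaw,z):
    c=dict(np.load(f"pics/{n}.npz"));P=pts(c)
    m=(P[...,2]>z-.006)&(P[...,2]<z+.009)&(c["z_map"]>0)
    m[:,:215]=0;m[:,355:]=0;m[320:]=0
    v,u=np.nonzero(m)
    U=np.arange(235,335);e=[v[u==x].min() for x in U]
    a=np.radians(yaw);Rm=np.array([[np.cos(a),np.sin(a)],[-np.sin(a),np.cos(a)]])
    w=(ray(c,np.c_[U,e],z)[:,:2]*1000-tcp)@Rm.T
    ex=np.median(w[:,0]);g=[]
    for r in range(200,300,5):
        uu=u[v==r]
        if len(uu): g.append((uu.min(),uu.max(),((ray(c,[[uu.min(),r],[uu.max(),r]],z)[:,:2]*1000-tcp)@Rm.T)[:,1].mean()))
    print(n,"far edge",ex.round(2),"slope",np.polyfit(w[:,1],w[:,0],1)[0].round(4),"lat",np.median([x[2] for x in g]).round(2),g[5])
for a in sys.argv[1:]:
    n,x,y,yaw,z=a.split(",");far(n,np.array([float(x),float(y)]),float(yaw),float(z))
E
python3 far.py w3,425.7,-260.8,80.8,.024 w4,425.9,-261.4,80.8,.024 w8,420.5,245.7,26.6,.020
```

```text
13.1 [0.4211 0.2452 0.0092] heading -153.53 zaxis [-1.3e-03 -5.0e-04 -1.0e+00] [0.25 0.09 0.05] 0.08544344760707938 [ 0.36  0.34 -0.52  0.72 -0.   -0.1 ]
[[-0.445  0.858  0.256  0.355]
 [ 0.895  0.426  0.128  0.211]
 [ 0.     0.286 -0.958  0.15 ]
 [ 0.     0.     0.     1.   ]]
w3 far edge -56.06 slope 0.01 lat 0.31 (np.int64(215), np.int64(354), np.float64(0.30297057329816646))
w4 far edge -55.42 slope 0.0056 lat -0.43 (np.int64(215), np.int64(354), np.float64(-0.43894570940684474))
w8 far edge -55.11 slope 0.0009 lat -0.88 (np.int64(218), np.int64(354), np.float64(-1.2155011228426762))
```

>>> step_arm:
  deltas:
    - [0,0,-6,0,0,0,1]
    - [0,0,-5,0,0,0,0.8]
    - [0,0,0,0,0,0,0.5]
    - [0,0,0,0,0,0,0.3]
    - [0,0,0,0,0,0,0]
  newtons: 30

```text
clock: 13.6
tcp_pos: [0.4214, 0.2463, -0.0012]
orientation: [0.0, -0.23, 0.973, 0.0]
wrist_force: [-0.5, -0.0, -0.7]
finger_gap: 0.0629
grip_force: 33.5
```

```bash
python3 snap.py w9; python3 far.py w9,420.5,245.7,26.6,.020
```

```text
13.65 [ 0.4215  0.2463 -0.0012] heading -153.42 zaxis [ 4.e-04  2.e-04 -1.e+00] [ 0.11 -0.34 -0.09] 0.06304223824968348 [ 0.36  0.35 -0.53  0.69  0.   -0.1 ]
[[-0.447  0.856  0.259  0.356]
 [ 0.894  0.428  0.13   0.212]
 [ 0.     0.29  -0.957  0.14 ]
 [ 0.     0.     0.     1.   ]]
w9 far edge -54.9 slope 0.0028 lat -1.01 (np.int64(215), np.int64(354), np.float64(-1.0127024864295802))
```

>>> step_arm:
  deltas:
    - [0,0,10,0,0,0,0]
    - [0,0,35,0,0,0,0]
    - [0,0,40,0,0,0,0]
    - [5.9,-32.7,26,0,0,-3.96,0]
    - [5.9,-32.7,0,0,0,-3.96,0]

```text
clock: 14.15
tcp_pos: [0.4362, 0.1814, 0.1144]
orientation: [0.004, -0.162, 0.987, 0.0]
wrist_force: [0.6, -0.3, -0.2]
finger_gap: 0.0632
grip_force: 33.6
```

>>> step_arm:
  deltas:
    - [5.9,-32.7,0,0,0,-3.96,0]
    - [5.9,-32.7,0,0,0,-3.96,0]
    - [5.9,-32.7,0,0,0,-3.96,0]
    - [5.9,-32.7,0,0,0,-3.96,0]
    - [5.9,-32.7,0,0,0,-3.96,0]

```text
clock: 14.65
tcp_pos: [0.4628, 0.0159, 0.1104]
orientation: [0.0, 0.011, 1.0, -0.0]
wrist_force: [0.7, 1.1, -0.2]
finger_gap: 0.0631
grip_force: 33.5
```

>>> step_arm:
  deltas:
    - [5.9,-32.7,0,0,0,-3.96,0]
    - [5.6,-32.5,0,0,0,-3.96,0]
    - [0,0,0,0,0,0,0]
    - [0,0,0,0,0,0,0]

```text
clock: 15.05
tcp_pos: [0.4741, -0.0485, 0.11]
orientation: [0.0, 0.08, 0.997, 0.0]
wrist_force: [0.0, -0.7, -0.5]
finger_gap: 0.0634
grip_force: 33.6
```

```bash
python3 snap.py w10
```

```text
15.1 [ 0.4738 -0.0477  0.1099] heading 170.93 zaxis [-2.e-04  5.e-04 -1.e+00] [-0.35  0.18 -0.73] 0.0632075424688454 [-0.27  0.2  -0.41  0.96  0.   -0.11]
[[ 0.159  0.945  0.286  0.402]
 [ 0.987 -0.153 -0.046 -0.038]
 [ 0.     0.289 -0.957  0.251]
 [ 0.     0.     0.     1.   ]]
```

View pics/w10.png

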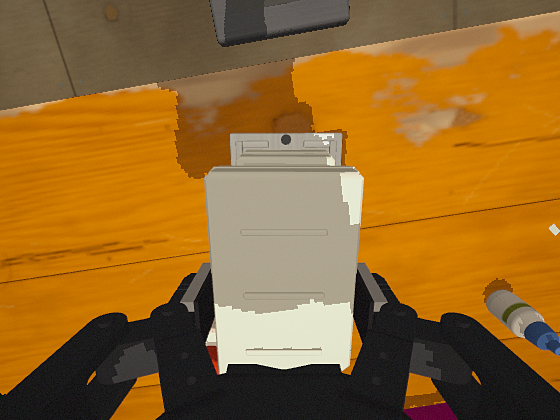

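The lid is held level over the stack, centred at column 285. I'll lower from 110 to about 60, then go slowly.

>>> step_arm:
  deltas:
    - [0.3,0,-20,0,0,0,0]
    - [0,0,-16,0,0,0,0]
    - [0,0,-8,0,0,0,0]
    - [0,0,-4,0,0,0,0]
    - [0,0,0,0,0,0,0]

```text
clock: 15.6
tcp_pos: [0.4741, -0.0472, 0.0614]
orientation: [-0.0, 0.078, 0.997, 0.0]
wrist_force: [0.1, 0.1, -0.8]
finger_gap: 0.0636
grip_force: 33.6
```

>>> step_arm:
  deltas:
    - [0,0,-1.5,0,0,0,0]
    - [0,0,-1.5,0,0,0,0]
    - [0,0,-1,0,0,0,0]
    - [0,0,0,0,0,0,0]

```text
clock: 16.0
tcp_pos: [0.4745, -0.048, 0.0577]
orientation: [0.0, 0.079, 0.997, 0.0]
wrist_force: [0.3, -0.9, -1.1]
finger_gap: 0.0634
grip_force: 33.6
```

>>> step_arm:
  deltas:
    - [0,0,-0.8,0,0,0,0]
    - [0,0,-0.7,0,0,0,0]
    - [0,0,0,0,0,0,0]

```text
clock: 16.3
tcp_pos: [0.4744, -0.048, 0.056]
orientation: [-0.0, 0.079, 0.997, 0.0]
wrist_force: [0.2, -0.2, -0.7]
finger_gap: 0.0632
grip_force: 33.6
```

>>> step_arm:
  deltas:
    - [0,0,-0.7,0,0,0,0]
    - [0,0,-0.6,0,0,0,0]
    - [0,0,0,0,0,0,0]

```text
clock: 16.6
tcp_pos: [0.4745, -0.048, 0.0547]
orientation: [0.0, 0.079, 0.997, 0.0]
wrist_force: [-0.1, -0.2, -1.7]
finger_gap: 0.0632
grip_force: 33.6
```

>>> step_arm:
  deltas:
    - [0,0,-0.6,0,0,0,0]
    - [0,0,0,0,0,0,0]

```text
clock: 16.8
tcp_pos: [0.4745, -0.048, 0.0541]
orientation: [0.0, 0.079, 0.997, 0.0]
wrist_force: [0.3, -0.8, -0.1]
finger_gap: 0.0631
grip_force: 33.6
```

It is past the lead-in with no force.

>>> step_arm:
  deltas:
    - [0,0,-0.6,0,0,0,0]
    - [0,0,0,0,0,0,0]

```text
clock: 17.0
tcp_pos: [0.4744, -0.048, 0.0535]
orientation: [-0.0, 0.079, 0.997, 0.0]
wrist_force: [1.2, 0.6, -1.3]
finger_gap: 0.0634
grip_force: 33.6
```

>>> step_arm:
  deltas:
    - [0,0,-0.5,0,0,0,0]
    - [0,0,0,0,0,0,0]

```text
clock: 17.2
tcp_pos: [0.4745, -0.048, 0.053]
orientation: [0.0, 0.079, 0.997, 0.0]
wrist_force: [0.4, 0.4, -0.8]
finger_gap: 0.0632
grip_force: 33.6
```

>>> step_arm:
  deltas:
    - [0,0,-0.4,0,0,0,0]
    - [0,0,0,0,0,0,0]

```text
clock: 17.4
tcp_pos: [0.4745, -0.0479, 0.0528]
orientation: [0.0, 0.079, 0.997, 0.0]
wrist_force: [-0.3, -0.4, 0.8]
finger_gap: 0.0633
grip_force: 33.7
```

>>> step_arm:
  deltas:
    - [0,0,-0.3,0,0,0,0]
    - [0,0,0,0,0,0,0]

```text
clock: 17.6
tcp_pos: [0.4745, -0.0479, 0.0527]
orientation: [0.0, 0.079, 0.997, 0.0]
wrist_force: [-0.9, 0.3, 5.1]
finger_gap: 0.0634
grip_force: 34.1
```

Seated, at z 52.7 against 52.8 expected. I'll release, rise and check.

>>> step_arm:
  deltas:
    - [0,0,0,0,0,0,0.5]
    - [0,0,0,0,0,0,1]
    - [0,0,0,0,0,0,1]
    - [0,0,0,0,0,0,1]
    - [0,0,20,0,0,0,1]

```text
clock: 18.1
tcp_pos: [0.4723, -0.0474, 0.0704]
orientation: [-0.002, 0.079, 0.997, 0.001]
wrist_force: [-0.3, -0.2, 0.1]
finger_gap: 0.0851
grip_force: 0.0
```

>>> step_arm:
  deltas:
    - [0,0,50,0,0,0,1]
    - [0,0,50,0,0,0,1]
    - [-10,0,50,0,0,0,1]
    - [-10,0,40,0,0,0,1]
    - [0,0,0,0,0,0,1]

```text
clock: 18.6
tcp_pos: [0.4566, -0.0487, 0.2673]
orientation: [0.005, 0.079, 0.997, -0.001]
wrist_force: [0.9, 0.0, -1.1]
finger_gap: 0.0856
grip_force: 0.0
```

>>> step_arm:
  deltas:
    - [0,0,0,0,0,0,1]
    - [0,0,0,0,0,0,1]
    - [0,0,0,0,0,0,1]

```text
clock: 18.9
tcp_pos: [0.4539, -0.0477, 0.2596]
orientation: [-0.002, 0.079, 0.997, 0.0]
wrist_force: [-0.2, 1.1, 0.4]
finger_gap: 0.0851
grip_force: 0.0
```

```bash
python3 snap.py w11; python3 meas.py w11 200 60 370 300 0.068 0.1 0.074; python3 -c "
from h import *
c=dict(np.load('pics/w11.npz'));P=pts(c)
v,u=np.nonzero((P[...,2]>.069)&(P[...,2]<.08)&(abs(P[...,0]-.473)<.06)&(abs(P[...,1]+.048)<.04))
A=np.c_[P[v,u][:,:2]-[.473,-.048],np.ones(len(u))];print('plane',np.linalg.lstsq(A,P[v,u][:,2],rcond=None)[0].round(4))
cv2.imwrite('pics/w11c.png',cv2.resize(c['image'][60:300,180:400,::-1],None,fx=2.4,fy=2.4))"
```

```text
18.95 [ 0.4539 -0.0477  0.2597] heading 170.93 zaxis [-0.0032  0.001  -1.    ] [ 0.46  0.25 -1.13] 0.08555636703312006 [-0.28  0.08 -0.18  1.32  0.   -0.12]
[[ 0.158  0.946  0.282  0.382]
 [ 0.987 -0.151 -0.045 -0.038]
 [ 0.001  0.286 -0.958  0.401]
 [ 0.     0.     0.     1.   ]]
w11 z med 0.0726 rect [473.7 -49.1] [108.6  63.5] yaw 170.91 lines [473.65 -49.17] [108.6  62.6] dyaw [-0.   -0.01 -0.07  0.43] cornerdist ++,-+,--,+- [np.float64(3.0), np.float64(1.8), np.float64(15.3), np.float64(2.5)]
plane [ 0.0013 -0.0005  0.0726]
```

View pics/w11c.png

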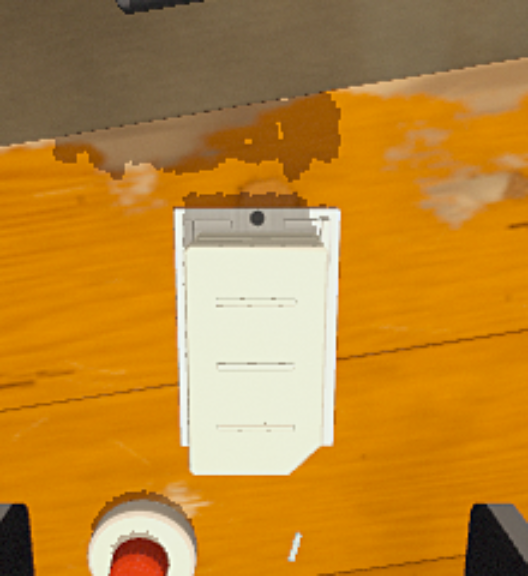

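The lid lies flat. Its top reads 72.6 mm, where 74 mm less the usual 1.4 mm reading offset is expected, and it is level to about 0.1°. The cut corner is at lower right (305,455), matching the plates.

```bash
python3 -c "
from workcell import *
print(hand_in())"
```

```text
the job is handed in; nothing more can be done
None
```

The second plate and then the lid are stacked on the base plate in its nest, cut corners matched and skirts measured fully home; I let go and handed in at about 19 s, with no verdict returned.

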